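# Reset the tripped lathe switch

## Robot

A 6-joint arm with a two-finger parallel gripper is mounted at the origin on the work surface. World frame = base frame: x ahead of the robot, y to its left, z up, the work surface at z = 0. Lengths are in m, angles in rad, forces in N, time in s.
With the tool pointing down it reaches from about 0.3 to 0.825 m from the base axis. Payload 5.4 kg.
Tool frame: the origin (TCP) lies where the fingers leave the gripper's body, on its centre line; the fingertips stand 88 mm ahead of it and the grasp point (between the pads) lies 69 mm ahead of it; z points along the fingers, y is the line along which they close (so a half turn about z gives the same grasp; the last joint's range is limited). The gripper opens to 92 mm and grips with 3 to 60 N. Pads are 20 mm wide; open, the fingers measure 128 mm over their backs; the gripper's body (75 mm by 189 mm) begins 69 mm behind the grasp point.
Start: joints at [-1.41, 0.158, 1.597, -0, 1.386, -0.21], TCP at [0.208, -0.536, 0.303] pointing down, gripper open.
Joint ranges: [-2.91, 2.91], [-0.94, 2.29], [0.18, 2.7], [-1.29, 4.43], [0.17, 2.64], [-3, 3]. Speed limits (rad/s): [2.57, 2.57, 3.14, 3.14, 3.14, 3.14].

## Interface

Orientations are given as a unit quaternion [w, x, y, z].
In Python, from station import r gives the robot as it stands. Calls block until the motion is done:
- r.move_pose(position, orientation): joint-space move of the TCP to a pose.
- r.move_l(position, ori=None, vel=0.15, stop_force=None): straight line of the TCP; ori=None keeps the orientation; vel is the mean speed in m/s. With stop_force (N) it stops when the force on the tool has changed by that much, and returns True; else False.
- r.move_joints(angles): joint-space move.
- r.grip(opening, squeeze=None): finger opening in m; squeeze is the grip in N (None keeps the last); returns when the fingers have stopped.
- r.dwell(seconds).
- r.solve_ik(position, orientation): joint angles nearest the present ones, or None.
- r.state(): the state.
- r.grab_frame(name): name is "scene" or "top" or "wrist"; returns the picture (480x640x3 uint8, red, green, blue); there is no depth.
- r.get_calibration(name): a dict with "vertical_fov" (degrees; the focal length in pixels is half the picture's height over the tangent of half this angle, whatever the lens; pixels are square), "cx", "cy" (the principal point, pixels), "world_to_cam" (4x4, takes a point from world to camera coordinates); the wrist camera has in their place "tool_from_camera" (4x4, takes a point from camera to tool coordinates, whose origin is the TCP and whose axes are the flange's). Camera axes: x right, y up, looking along -z (the intrinsics and any distortion apply to the point x, -y, -z); pixel columns grow to the right and rows downward; lengths in m; the calibration is good to about 2 mm. A picture is of the moment at which its call begins: read the wrist's pose just before it. get_calibration takes no time and is no camera call.
A pose or a line that the arm cannot do raises r.PlanningError and nothing moves.
- r.sign_off(): hands the job in; it is judged then, once.
The state is a dict: "t": time; "joint_pos": joint angles; "dq": joint speeds; "tau": joint torques, N m; "eef_pos": TCP position; "tool_rot": TCP orientation; "wrist_force": force on the tool from outside, world axes, zero at the start; "wrist_torque": the same for the moment, N m; "finger_gap": finger opening in m; "gripper_force": force on a finger pad.
Only numpy, scipy, OpenCV 4.12 (cv2) and the standard library are available. Lean on these libraries where they do the work, as an engineer would, in place of code of your own. Each camera call takes 0.05 s, during which the arm holds its last target. There are 200 camera calls.

## Task

One of the two lever switches on the turner's bench has tripped: its lever stands nearly upright, between on and off. Reset it with closed fingertips, pushing and not gripping: push that lever gently away from the conduit end until it is fully off against its stop, then throw it towards the conduit end until it is fully on, and let go. Leave the other switch and the things around alone, and never force a lever.

Things in the scene. Friction and masses are not known exactly. Their poses are not given: they have to be found in the camera images.
- case_a: The tripped switch. Grey steel switch case fixed to the bench, 120 x 85 mm and 78 mm high (its foot plate 150 x 100 mm, 4 mm thick). Origin: centre of its underside on the bench; z up; its x axis runs from the off end to the on end, where a black conduit stub 40 mm long sticks out level, 35 mm above the bench. The lever pivots about the case's y axis, 60 mm above the origin.
- handle_a (a point): Centre of the black round cross bar (22 mm thick, 64 mm long along the case's y axis) on top of the tripped lever; the bar is 100 mm from the pivot, on a steel stem 8 x 16 mm, so upright its centre is 160 mm above the bench. The latch clears only in the last 0.02 to 0.03 rad before the off stop, whose angle differs from switch to switch and cannot be seen: feel for it. More than 15 N on the switch damages it, so do not grip it.
- lever_a (a joint): Angle of the tripped lever, rad: 0 upright, positive leaning to the on (conduit) end. Starts at 0.08 to 0.26; stays where left (1 N moves it). Tripped, it is blocked near 0.35 on the way to on. Towards off: easy to somewhere in -0.04 to -0.43, then 4 to 6 N at the bar (up to 11 N if pushed level, rubbing) drives the latch 0.2 rad to a hard stop somewhere in -0.2 to -0.66. On stops at 0.62.
- case_b: The other switch, which is on and is to be left alone; it looks the same. Grey steel switch case fixed to the bench, 120 x 85 mm and 78 mm high (its foot plate 150 x 100 mm, 4 mm thick). Origin: centre of its underside on the bench; z up; its x axis runs from the off end to the on end, where a black conduit stub 40 mm long sticks out level, 35 mm above the bench. The lever pivots about the case's y axis, 60 mm above the origin.
- handle_b (a point): Centre of the black round cross bar (22 mm thick, 64 mm long along the case's y axis) on top of the other lever; the bar is 100 mm from the pivot, on a steel stem 8 x 16 mm, so upright its centre is 160 mm above the bench.
- lever_b (a joint): Angle of the other switch's lever in rad, as for the tripped one; it stands on, between 0.56 and 0.62.
- caddy_mid (a point): Bystander: turned wooden tea caddy, 84 mm across, 100 mm high; centre, half-way up.
- caddy_small_mid (a point): Bystander: smaller dark caddy, 71 mm across, 85 mm high; centre, half-way up.
- blank_center (a point): Bystander: round wood blank, 100 mm across, 45 mm high; its centre.
- gouge: Bystander: turning gouge lying on the bench, wooden handle 160 mm long and 34 mm thick towards its -x, steel blade 125 mm long towards its +x; origin on the bench where blade meets handle.
Things that resemble listed ones, but are neither listed nor needed, are in the scene too. What is shaped like the case_a but green, orange or turquoise is not meant.

How it is judged:
By the outcome, as a careful person would: the job done as asked, in the order asked, and still so for the second after the job is handed in, with the robot touching nothing.
It also fails if it takes over 72 s, if anything falls off the work surface, if the arm or the gripper's body presses on something with over 40 N, if the wrist force passes 120 N, or if a joint passes its speed limit or range.

## Working session

There is one attempt and no reset: what is moved stays moved. The work goes in short steps, each a Python script; the robot and the scene stay as the last script left them, time stands still between calls to the robot, and variables do not carry over. Pictures are saved under pics/ and viewed, at most 10 in all, crops included, and the job is handed in when it is done.

```bash
ls; mkdir -p pics; python3 - <<'E'
from station import r
import cv2,numpy as np
for n in("scene","top"):
    im=r.grab_frame(n); cv2.imwrite(f"pics/{n}0.png",im[:,:,::-1]); c=r.get_calibration(n); print(n,{k:(np.round(v,4).tolist()) if not isinstance(v,str) else v for k,v in c.items()})
print({k:np.round(v,3).tolist() for k,v in r.state().items()})
print(np.round(r.get_calibration("wrist")["tool_from_camera"],4).tolist())
E
```

```text
pics
scene {'vertical_fov': 53.4258, 'cx': 320.5902, 'cy': 229.999, 'world_to_cam': [[-0.3271, 0.9449, -0.0116, 0.185], [-0.5391, -0.1766, 0.8235, 0.1722], [0.7761, 0.2756, 0.5672, -1.5633], [0.0, 0.0, 0.0, 1.0]]}
top {'vertical_fov': 46.0997, 'cx': 314.7364, 'cy': 241.0273, 'world_to_cam': [[-0.0278, -0.9996, -0.0021, -0.0062], [0.9756, -0.0276, 0.2178, -0.5666], [-0.2177, 0.004, 0.976, -1.4164], [0.0, 0.0, 0.0, 1.0]]}
{'t': 0.1, 'joint_pos': [-1.41, 0.159, 1.598, -0.0, 1.386, -0.21], 'dq': [0.0, -0.001, -0.005, 0.001, -0.004, 0.001], 'tau': [-0.0, -38.651, -32.296, 0.07, 0.034, -0.0], 'eef_pos': [0.208, -0.536, 0.302], 'tool_rot': [-0.001, 0.983, 0.184, 0.0], 'wrist_force': [-0.282, 0.035, -0.103], 'wrist_torque': [0.065, 0.007, -0.053], 'gripper_force': 0.0, 'finger_gap': 0.092}
[[0.0005, 0.9606, 0.278, 0.0779], [1.0, -0.0004, -0.0006, 0.0004], [-0.0005, 0.278, -0.9606, -0.0821], [0.0, 0.0, 0.0, 1.0]]
```

View pics/scene0.png

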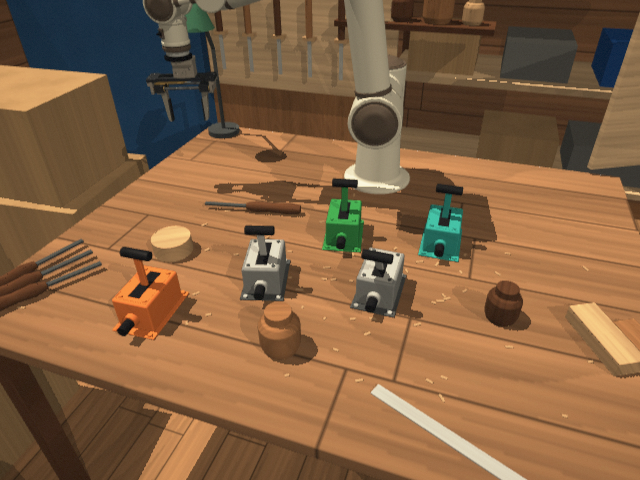

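View pics/top0.png

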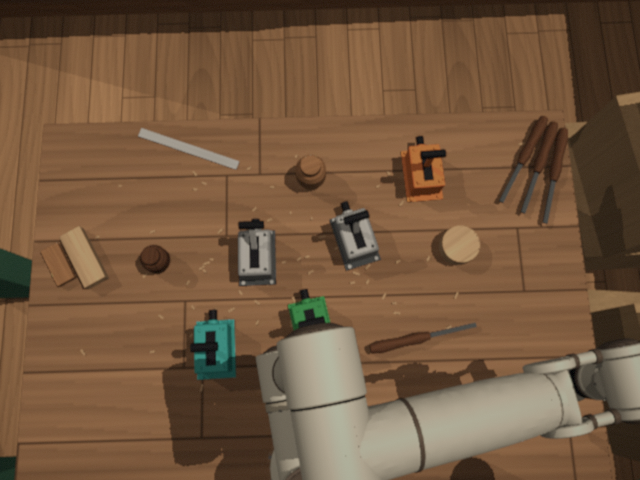

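Grey candidates: A at scene (265,262) / top (355,237), with its lever near upright, and B at scene (380,280) / top (256,255), with its lever thrown over its conduit. A fits the tripped switch; green, orange and turquoise are excluded. I'll confirm in one enlarged crop.

```bash
python3 - <<'E'
import cv2,numpy as np
s=cv2.imread("pics/scene0.png");t=cv2.imread("pics/top0.png")
a=cv2.resize(s[215:315,230:310],None,fx=5,fy=5,interpolation=cv2.INTER_CUBIC)
b=cv2.resize(t[190:290,315:395],None,fx=5,fy=5,interpolation=cv2.INTER_CUBIC)
cv2.imwrite("pics/cropA.png",np.hstack([a,b]))
E
```

```text
(no output)
```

View pics/cropA.png

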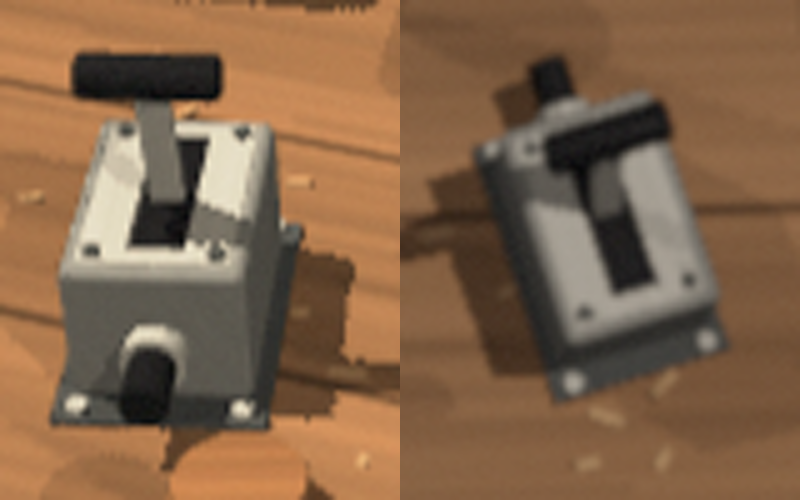

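```bash
cat > h.py <<'E'
from station import r
import numpy as np
def ray(n,p):
    c=r.get_calibration(n);f=240/np.tan(np.radians(c["vertical_fov"]/2));M=np.array(c["world_to_cam"])
    R=M[:3,:3];d=R.T@np.array([(p[0]-c["cx"])/f,-(p[1]-c["cy"])/f,-1]);return -R.T@M[:3,3],d/np.linalg.norm(d)
def onz(n,p,z):
    o,d=ray(n,p);return o+d*(z-o[2])/d[2]
def tri(rs):
    A=sum(np.eye(3)-np.outer(d,d) for o,d in rs);b=sum((np.eye(3)-np.outer(d,d))@o for o,d in rs);return np.linalg.solve(A,b)
E
python3 - <<'E'
from h import *
T=lambda u,v:(315+(u-400)/5,190+v/5)
S=lambda u,v:(230+u/5,215+v/5)
P=lambda *a:print(*[np.round(x,4) for x in a])
h=tri([ray("top",T(608,137)),ray("scene",S(147,76))]);P("bar",h)
s=[onz("top",T(*q),.078) for q in((532,148),(688,280),(585,313))];c=(s[0]+s[1])/2
e=s[0]-s[2];P("topcentre T",c,np.arctan2(e[1],e[0]))
s=[onz("scene",S(*q),.078) for q in((126,130),(243,131),(90,250),(217,254))];c2=sum(s)/4;e=s[2]-s[0]+s[3]-s[1]
P("topcentre S",c2,np.arctan2(e[1],e[0]))
f=[onz("top",T(*q),.006) for q in((573,383),(707,340))];e=f[1]-f[0];P("foot",sum(f)/2,np.arctan2(e[0],-e[1]))
b=[onz("top",T(*q),.158) for q in((548,152),(668,118))];e=b[1]-b[0];P("bar yaw",np.arctan2(e[0],-e[1]),np.linalg.norm(e))
E
```

```text
Traceback (most recent call last):
numpy._core._exceptions._UFuncNoLoopError: ufunc 'multiply' did not contain a loop with signature matching types (dtype('<U3'), dtype('float64')) -> None
```

```bash
python3 - <<'E'
from h import *
T=lambda u,v:(315+(u-400)/5,190+v/5)
S=lambda u,v:(230+u/5,215+v/5)
P=lambda n,*a:print(n,*[np.round(x,4) for x in a])
h=tri([ray("top",T(608,137)),ray("scene",S(147,76))]);P("bar",h)
s=[onz("top",T(*q),.078) for q in((532,148),(688,280),(585,313))];c=(s[0]+s[1])/2
e=s[0]-s[2];P("topcentre T",c,np.arctan2(e[1],e[0]))
s=[onz("scene",S(*q),.078) for q in((126,130),(243,131),(90,250),(217,254))];c2=sum(s)/4;e=s[2]-s[0]+s[3]-s[1]
P("topcentre S",c2,np.arctan2(e[1],e[0]))
f=[onz("top",T(*q),.006) for q in((573,383),(707,340))];e=f[1]-f[0];P("foot",sum(f)/2,np.arctan2(e[0],-e[1]))
b=[onz("top",T(*q),.158) for q in((548,152),(668,118))];e=b[1]-b[0];P("bar yaw",np.arctan2(e[0],-e[1]),np.linalg.norm(e))
c=(c+c2)/2
for yaw in(.25,.3):
    x=np.array([np.cos(yaw),np.sin(yaw)]);y=np.array([-x[1],x[0]]);d=h[:2]-c[:2];P("off x,y",d@x,d@y,np.arctan2(d@x,h[2]-.06))
    q=[np.sqrt(.5)]
# ik check
from scipy.spatial.transform import Rotation as R
E
```

```text
bar [ 0.602  -0.1269  0.1572]
topcentre T [ 0.5817 -0.1323  0.078 ] 0.2641
topcentre S [ 0.5803 -0.1331  0.078 ] 0.276
foot [ 0.5162 -0.1511  0.006 ] 0.2853
bar yaw 0.2555 0.0621
off x,y 0.0218 0.0004 0.2201
off x,y 0.0217 -0.0007 0.2201
```

Scene and top views agree: case_a origin ≈ (0.581, -0.133), yaw ≈ 0.27, lever ≈ +0.22. Next I check reach, then approach the on side with closed fingers.

```bash
cat >> h.py <<'E'
from scipy.spatial.transform import Rotation as Rot
YAW=.27;X=np.array([np.cos(YAW),np.sin(YAW),0]);Y=np.array([-X[1],X[0],0]);Z=np.array([0,0,1.])
PIV=np.array([.581,-.1327,.06]);SG=1
def frame(ph):
    return np.sin(ph)*X+np.cos(ph)*Z, np.cos(ph)*X-np.sin(ph)*Z   # radial, tangent(+on)
def pose(ph,s,rad=.176,sg=None):
    sg=SG if sg is None else sg
    u,t=frame(ph);y=sg*Y;z=-u;q=Rot.from_matrix(np.c_[np.cross(y,z),y,z]).as_quat()
    return (PIV+u*rad+t*s).tolist(),[q[3],q[0],q[1],q[2]]
def ft(ph): return float(np.array(r.state()["wrist_force"])@frame(ph)[1])
E
python3 - <<'E'
from h import *
for sg in(1,-1):
  print(sg,[(ph,s,None if (j:=r.solve_ik(*pose(ph,s,rad,sg))) is None else np.round(j,1).tolist()) for ph,s,rad in((.5,.021,.176),(.5,.021,.27),(-.66,.021,.176),(-.66,.021,.27),(-.9,-.021,.176),(-.9,-.021,.25),(0,-.021,.176),(.66,-.021,.176),(.66,-.021,.25))])
E
```

```text
1 [(0.5, 0.021, [-0.2, 0.8, 0.9, -0.2, 1.8, -2.1]), (0.5, 0.021, [-0.2, 0.9, 0.6, -0.3, 2.0, -2.1]), (-0.66, 0.021, None), (-0.66, 0.021, None), (-0.9, -0.021, [-1.1, -0.1, 2.4, 1.2, 1.0, 2.6]), (-0.9, -0.021, [-1.3, -0.3, 2.5, 1.0, 1.2, 2.7]), (0, -0.021, [-0.5, 0.2, 1.7, -0.0, 1.3, -2.3]), (0.66, -0.021, [-0.2, 0.9, 0.9, -0.3, 2.0, -2.1]), (0.66, -0.021, [-0.2, 1.0, 0.6, -0.3, 2.1, -2.2])]
-1 [(0.5, 0.021, [-0.2, 0.8, 0.9, -0.2, 1.8, 1.0]), (0.5, 0.021, [-0.2, 0.9, 0.6, -0.3, 2.0, 1.0]), (-0.66, 0.021, [-0.8, -0.1, 2.2, 0.8, 0.9, 0.1]), (-0.66, 0.021, [-0.9, -0.4, 2.2, 0.7, 1.1, 0.1]), (-0.9, -0.021, [-1.1, -0.1, 2.4, 1.2, 1.0, -0.5]), (-0.9, -0.021, [-1.3, -0.3, 2.5, 1.0, 1.2, -0.4]), (0, -0.021, [-0.5, 0.2, 1.7, -0.0, 1.3, 0.8]), (0.66, -0.021, [-0.2, 0.9, 0.9, -0.3, 2.0, 1.0]), (0.66, -0.021, [-0.2, 1.0, 0.6, -0.3, 2.1, 1.0])]
```

```bash
sed -i 's/;SG=1/;SG=-1/' h.py; python3 - <<'E'
from h import *
import cv2
r.grip(0.0,5)
r.move_pose(*pose(.48,.021,.27)); r.move_l(*pose(.48,.021,.176),vel=.1)
r.dwell(.2);b=np.array(r.state()["wrist_force"])
print(r.state()["t"],b.round(2),r.state()["finger_gap"])
log=[]
for ph in np.arange(.45,.039,-.03):
    hit=r.move_l(*pose(ph,.021),vel=.04,stop_force=5)
    log.append((round(ph,2),round(ft(ph),2),round(r.state()["t"],1)))
    if hit: log.append("hit");break
print(log)
cv2.imwrite("pics/scene1.png",r.grab_frame("scene")[190:340,200:400,::-1].repeat(4,0).repeat(4,1))
E
```

```text
5.0417 [-0.31 -0.17  0.26] 0.0005391442016998998
[(np.float64(0.45), 0.22, 5.3), (np.float64(0.42), -0.27, 5.6), (np.float64(0.39), 0.18, 5.9), (np.float64(0.36), -0.34, 6.2), (np.float64(0.33), 0.03, 6.5), (np.float64(0.3), 0.25, 6.7), (np.float64(0.27), -0.0, 7.0), (np.float64(0.24), 0.73, 7.3), (np.float64(0.21), 0.84, 7.6), (np.float64(0.18), 0.87, 7.9), (np.float64(0.15), 0.46, 8.2), (np.float64(0.12), 0.7, 8.4), (np.float64(0.09), 0.03, 8.7), (np.float64(0.06), -0.15, 9.0)]
```

View pics/scene1.png

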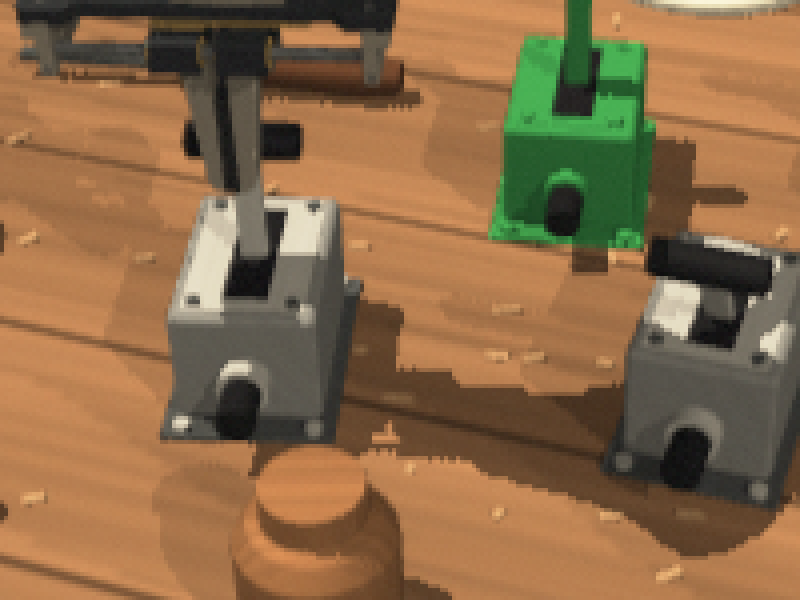

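Fingers sit at scene crop (225,120), ahead of the tripped bar (crop (245,140)), and the lever follows with under 1 N. I'll continue in fine steps and feel for the latch and the stop.

```bash
python3 - <<'E'
from h import *
log=[];ph=.06;F=0
while ph>-.74:
    ph-=.01
    hit=r.move_l(*pose(ph,.021),vel=.02,stop_force=max(3,9.5-max(F,0)))
    s=r.state();F=ft(ph);log.append((round(ph,2),round(F,1)))
    if hit or F>8.2: print("STOP",hit,F,s["wrist_force"]);break
r.dwell(.2)
s=r.state();d=np.array(s["eef_pos"])-PIV;print(log,s["t"],"after",ft(ph),"eef ang",np.arctan2(d@X,d[2])-np.arctan2(.021,.176))
E
```

```text
STOP False 8.23384261136645 [8.48180957 3.2397668  0.04318409]
[(0.05, 1.4), (0.04, 0.9), (0.03, 1.0), (0.02, 0.6), (0.01, 0.9), (-0.0, 0.9), (-0.01, 0.7), (-0.02, 0.5), (-0.03, 1.2), (-0.04, 0.6), (-0.05, 0.8), (-0.06, 0.8), (-0.07, 1.0), (-0.08, 0.7), (-0.09, 0.3), (-0.1, 0.5), (-0.11, 0.6), (-0.12, 0.2), (-0.13, 0.6), (-0.14, -0.1), (-0.15, 0.9), (-0.16, 1.9), (-0.17, 1.8), (-0.18, 2.9), (-0.19, 4.1), (-0.2, 5.3), (-0.21, 2.8), (-0.22, 4.2), (-0.23, 4.5), (-0.24, 5.1), (-0.25, 3.1), (-0.26, 4.3), (-0.27, 4.3), (-0.28, 2.6), (-0.29, 4.7), (-0.3, 5.2), (-0.31, 4.1), (-0.32, 2.0), (-0.33, 3.9), (-0.34, 3.2), (-0.35, 4.7), (-0.36, 3.5), (-0.37, 5.3), (-0.38, 3.4), (-0.39, 4.7), (-0.4, 5.9), (-0.41, 6.5), (-0.42, 7.1), (-0.43, 8.2)] 21.5083 after 7.689868125205932 eef ang -0.4250268016481799
```

```bash
python3 - <<'E'
from h import *
for ph in(-.44,-.45):
    hit=r.move_l(*pose(ph,.021),vel=.02,stop_force=3);r.dwell(.1);print(ph,hit,ft(ph))
    if ft(ph)>9.7:break
import cv2
cv2.imwrite("pics/scene2.png",cv2.resize(r.grab_frame("scene")[200:320,220:300,::-1],None,fx=5,fy=5))
# back off, up, over to the off side
r.move_l(*pose(-.36,.021),vel=.04); print("free",ft(-.36))
r.move_l(*pose(-.34,.03,.22),vel=.12)
r.move_l(*pose(-.62,-.03,.22),vel=.15)
r.move_l(*pose(-.62,-.03,.176),vel=.08)
print(r.state()["wrist_force"],r.state()["t"])
cv2.imwrite("pics/scene3.png",cv2.resize(r.grab_frame("scene")[200:320,220:300,::-1],None,fx=5,fy=5))
cv2.imwrite("pics/c23.png",np.hstack([cv2.imread("pics/scene2.png"),cv2.imread("pics/scene3.png")]))
E
```

```text
-0.44 False 9.673462602130552
-0.45 False 10.833672470968697
free 2.026165500501911
[ 0.34853296 -0.17075768  0.19693916] 24.9917
```

View pics/c23.png

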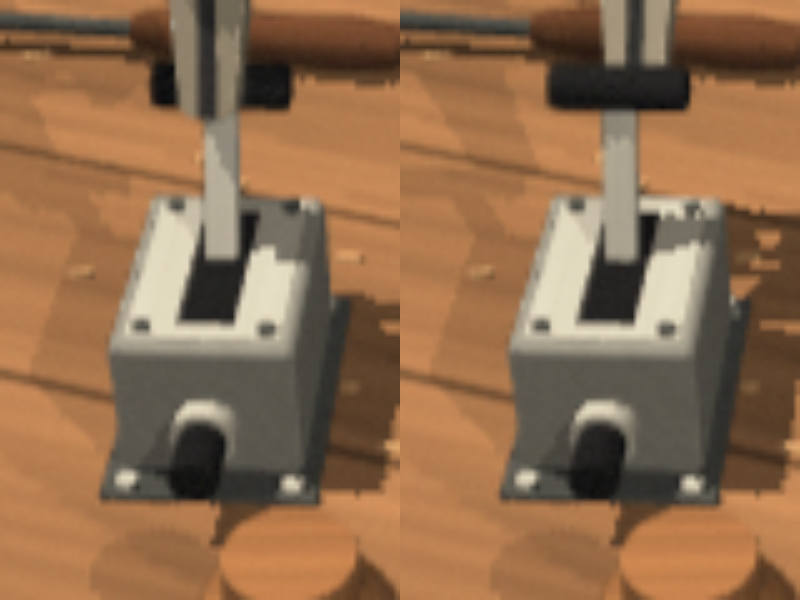

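The force climbed steadily to 10.8 N, so that was the hard stop. Bar (crop (620,88)) stays off, with the fingers now behind it. I'll throw it to on.

```bash
python3 - <<'E'
from h import *
log=[];ph=-.60;F=0
r.move_l(*pose(ph,-.021),vel=.04,stop_force=4)
while ph<.72:
    ph+=.03 if ph<.28 else .01
    hit=r.move_l(*pose(ph,-.021),vel=.035 if ph<.28 else .02,stop_force=max(3,8-max(F,0)))
    F=-ft(ph);log.append((round(float(ph),2),round(F,1)))
    if hit or F>8 or (ph<.5 and F>6): print("STOP",hit,F);break
r.dwell(.2);print(log,r.state()["t"],-ft(ph))
E
```

```text
STOP False 11.180298366733702
[(-0.57, 0.1), (-0.54, -0.4), (-0.51, -0.9), (-0.48, 0.2), (-0.45, -0.3), (-0.42, 0.2), (-0.39, 0.4), (-0.36, -0.3), (-0.33, 0.2), (-0.3, -0.8), (-0.27, -0.1), (-0.24, 0.7), (-0.21, 0.7), (-0.18, -0.0), (-0.15, -0.3), (-0.12, -0.8), (-0.09, 0.5), (-0.06, 1.0), (-0.03, 0.1), (0.0, 0.8), (0.03, -0.6), (0.06, -0.2), (0.09, 0.1), (0.12, 1.0), (0.15, -0.1), (0.18, -1.5), (0.21, 0.6), (0.24, 0.6), (0.27, 0.0), (0.3, -0.4), (0.31, -0.5), (0.32, 0.8), (0.33, 0.2), (0.34, 0.5), (0.35, 0.7), (0.36, 0.9), (0.37, -0.3), (0.38, 0.5), (0.39, 0.9), (0.4, 0.3), (0.41, -0.0), (0.42, 0.2), (0.43, 0.9), (0.44, 0.8), (0.45, 0.2), (0.46, 0.4), (0.47, 0.3), (0.48, 0.5), (0.49, -0.1), (0.5, 0.1), (0.51, 0.6), (0.52, 0.8), (0.53, 0.7), (0.54, 0.4), (0.55, 0.9), (0.56, -0.2), (0.57, -0.0), (0.58, 0.4), (0.59, 0.8), (0.6, 0.6), (0.61, -0.0), (0.62, 0.5), (0.63, 0.7), (0.64, 4.9), (0.65, 7.8), (0.66, 11.2)] 43.825 10.524860808970232
```

It passed 0.35 freely and hit the on stop at about 0.63. Now I release, retract and check.

```bash
python3 - <<'E'
from h import *
import cv2
r.move_l(*pose(.56,-.024),vel=.04); r.move_l(*pose(.5,-.035),vel=.06); print(ft(.5))
r.move_l(*pose(.4,-.035,.26),vel=.12); r.move_pose(*pose(0,-.14,.30)); r.dwell(.3)
print(r.state()["t"],r.state()["wrist_force"])
im=r.grab_frame("scene")[:,:,::-1];cv2.imwrite("pics/s4.png",im[150:350,130:430].repeat(2,0).repeat(2,1))
E
```

```text
0.5737322673506858
47.0083 [-0.02764485  0.65019103 -0.01045993]
```

View pics/s4.png

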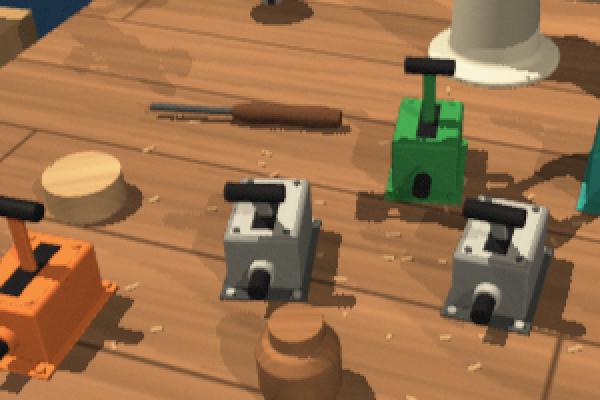

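The bar of A (crop (255,193)) now leans over the conduit like B's (crop (495,211)). The bystanders are unmoved and the arm is clear.

```bash
python3 -c "
from station import r
print(r.sign_off())"
```

```text
the job is handed in; nothing more can be done
None
```

The tripped switch was pushed to its off stop (peak about 10.8 N), then thrown to its on stop (about 11.2 N) and released; the other switch and the things around were left alone, and I handed the job in at about 47 s.

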